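# Seat the gasketed lid of a dry box, corner by corner

## Robot

A 6-joint arm with a two-finger parallel gripper is mounted at the origin on a cart in front of the work surface, level with it; the furniture and walls round the work are solid. World frame = base frame: x ahead of the robot, y to its left, z up, the work surface at z = 0. Lengths are in m, angles in rad, forces in N, time in s.
With the tool pointing down it reaches from about 0.325 to 0.75 m from the base axis. Payload 7.6 kg.
Tool frame: the origin (TCP) lies midway between the tips of the shut fingers; the grasp point (between the pads) lies 19 mm behind it (ctrl.grasp_offset is the distance from the TCP to the grasp point, in m); z points along the fingers, x is the direction in which the jaws open and shut, and the axes are right-handed (so a half turn about z gives the same grasp; the last joint's range is limited). The gripper opens to 85 mm and grips with 20 to 120 N. Pads are 22 mm wide; open, the fingers measure 114 mm over their backs; the gripper's body (76 mm by 85 mm) begins 54 mm behind the grasp point. The pads swing forward as they close: fully open they stand 13 mm farther back than shut.
Start: joints at [1.147, 0.052, 1.401, -0, 1.689, -0.07], TCP at [0.182, 0.493, 0.231] pointing down, gripper open.
Joint ranges: [-2.9, 2.9], [-0.91, 2.17], [0.12, 2.37], [-1.06, 4.2], [0.26, 2.73], [-2.93, 2.93]. Speed limits (rad/s): [2.57, 2.57, 3.01, 3.14, 3.14, 3.14].

## Interface

Orientations are given as a rotation vector (axis times angle).
In Python, from workcell import ctrl, viewer gives the robot as it stands. Calls block until the motion is done:
- ctrl.movep(position, orientation): joint-space move of the TCP to a pose.
- ctrl.move_straight(position, v=0.15, attitude=None, max_force=None): straight line of the TCP; attitude=None keeps the orientation; v is the mean speed in m/s. With max_force (N) it stops when the force on the tool has changed by that much, and returns True; else False.
- ctrl.movej(angles): joint-space move.
- ctrl.set_gripper(opening): finger opening in m; the grip force is fixed at half the most; returns when the fingers have stopped.
- ctrl.hold(seconds).
- ctrl.ik(position, orientation): joint angles nearest the present ones, or None.
- ctrl.sense(): the state.
- viewer.grab_frame(name): name is "side" or "top" or "wrist"; returns (picture, depth): 384x512x3 uint8, blue, green, red; 384x512 float32, m along the optical axis (not along the pixel's ray), 0 where there is no reading.
- viewer.camera_model(name): a dict with "intrinsics" (3x3 intrinsics, pixels), "extrinsics" (4x4, takes a point from camera to world coordinates). Camera axes: x right, y down, z forward; pixel columns grow to the right and rows downward; lengths in m; the calibration is good to about 2 mm. A picture is of the moment at which its call begins: read the wrist's pose just before it. camera_model takes no time and is no camera call; for the wrist camera it gives the pose at the moment of the call.
A pose or a line that the arm cannot do raises ctrl.PlanningError and nothing moves.
- ctrl.hand_in(): hands the job in, once; it reports no verdict.
The state is a dict: "time": time; "q": joint angles; "joint_vel": joint speeds; "joint_torque": joint torques, N m; "tool_pos": TCP position; "ee_rot": TCP orientation; "force": force on the tool from outside, world axes, zero at the start; "ft_torque": the same for the moment, N m; "opening": finger opening in m.
Only numpy, scipy, OpenCV 4.12 (cv2) and the standard library are available. Lean on these libraries where they do the work, as an engineer would, in place of code of your own. Each camera call takes 0.05 s, during which the arm holds its last target. There are 200 camera calls.

## Task

Two lidded dry boxes stand on the bench; the smaller one's lid is still standing proud on its gasket. Press that lid down one corner at a time, each corner all the way in, until it sits flat and fully home on the box all round. Do not press on or bump the larger box, which is already sealed.

Things in the scene. Friction and masses are not known exactly. Their poses are not given: they have to be found in the camera images.
- dry_box: Smaller box, grey, fixed; flange 120 (x) x 96 (y) mm, its top 60 mm above the bench; steel port on the -x wall. Origin: centre of underside, z up. In each flange corner, 48 mm (x) and 36 mm (y) from the middle, a black gasket corner stands 10 mm proud. Each moves on its own: about 8 N pushes it down (+60 N per m/s) 8 mm to a hard stop, and it stays down.
- lid: Its loose aluminium lid, 120 x 96 x 8 mm, 0.25 kg. Origin: centre of the plate's underside, 70 mm above the bench at the start, 62 mm when home; low cap in the middle, 12 mm high; plug below keeps it centred within 5 mm. Press at x = +-48, y = +-36 mm. It rocks meanwhile: with one corner held in it leans 8 degrees and the opposite corner lifts to 17 mm above home.
- large_box: Larger box of the same make, already sealed, fixed, to be left alone: flange and lid 150 x 124 mm, lid's upper face 70 mm above the bench, cap 12 mm higher. Origin: centre of its underside. It may stand left or right of the smaller one.

How it is judged:
On the way:
1. one corner of the lid has been pressed in on its own: the lid leans by more than 1.5 degrees (angle between the z axis of lid and the z axis of dry_box, either way round above 0.026 rad and contact force between the fingers and lid above 1 N), for 0.05 s.
At the end, for the whole second after the job is handed in: The lid lies at rest on the smaller box, its centre within 2.5 mm of its fully home height, level with the flange within 1.5 degrees and centred within 10 mm (z of lid in the frame of dry_box below 0.0645 m and angle between the z axis of lid and the z axis of dry_box, either way round below 0.026 rad and horizontal distance between lid and dry_box below 0.01 m and linear speed of lid below 0.02 m/s); the robot touches nothing.
It fails at once if the larger box is pressed or bumped (more than 4 N) (contact force between any of the fingers, the arm and large_box above 4 N).
It also fails if it takes over 38 s, if anything falls off the work surface, if the arm or the gripper's body presses on something with over 40 N, if the wrist force passes 120 N, or if a joint passes its speed limit or range.

## Working session

There is one attempt and no reset: what is moved stays moved. The work goes in short steps, each a Python script; the robot and the scene stay as the last script left them, time stands still between calls to the robot, and variables do not carry over. Pictures are saved under pics/ and viewed, on a budget of 10 in all, crops included, one or two more only if the job needs it, and the job is handed in when it is done.

```bash
mkdir -p pics; ls
python3 - <<'E'
from workcell import ctrl, viewer
import cv2, numpy as np
for n in("top","side"):
    im,d=viewer.grab_frame(n); cv2.imwrite(f"pics/{n}0.png",im); np.savez(f"{n}0.npz",im=im,d=d,**viewer.camera_model(n))
    print(n,viewer.camera_model(n)["extrinsics"].round(3).tolist())
print(ctrl.sense())
E
```

```text
pics
top [[0.006, -0.987, 0.164, 0.38], [-1.0, -0.005, 0.002, -0.101], [-0.001, -0.164, -0.987, 0.901], [0.0, 0.0, 0.0, 1.0]]
side [[-0.951, -0.123, 0.283, 0.271], [-0.309, 0.424, -0.852, 0.61], [-0.015, -0.897, -0.441, 0.431], [0.0, 0.0, 0.0, 1.0]]
{'time': 0.1, 'q': array([ 1.14669549e+00,  5.27873387e-02,  1.40160654e+00, -1.90852351e-05,
        1.68860816e+00, -7.03216805e-02]), 'joint_vel': array([-7.16802502e-04, -3.15162132e-04, -6.20970685e-03, -6.87448823e-05,
       -6.67187661e-06,  1.12426456e-03]), 'joint_torque': array([ 8.56549359e-04, -3.82579887e+01, -3.60987067e+01, -5.94847870e-05,
        4.70790808e-03,  8.59152152e-06]), 'tool_pos': array([0.18176851, 0.49224655, 0.23055796]), 'ee_rot': array([ 2.57707688e+00,  1.79544834e+00, -1.88520562e-03]), 'force': array([-0.10706535,  0.61081288, -0.30120221]), 'ft_torque': array([-0.02507443,  0.01128273, -0.03401682]), 'opening': 0.08522677177377017}
```

View pics/top0.png

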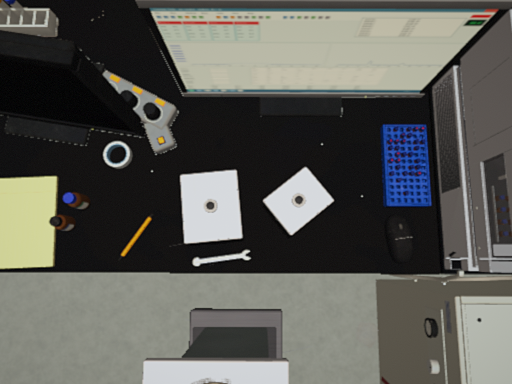

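View pics/side0.png

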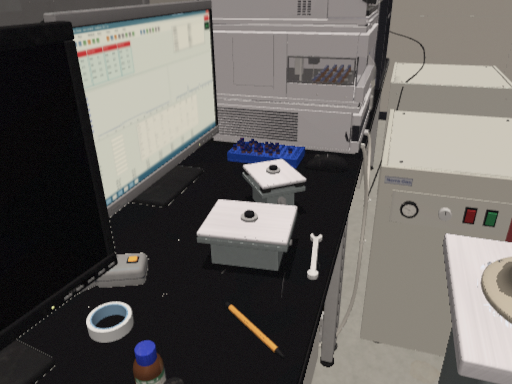

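The top view shows the large box at about (210,206) px and the smaller one at about (298,200) px, rotated. I'll segment the lids by height in the depth image.

```bash
cat > h.py <<'E'
import numpy as np, cv2
def cloud(d,K,E):
    v,u=np.indices(d.shape); p=np.stack([(u-K[0,2])*d/K[0,0],(v-K[1,2])*d/K[1,1],d],-1)
    return p@E[:3,:3].T+E[:3,3]
E
python3 - <<'E'
from h import *
f=np.load("top0.npz"); P=cloud(f["d"],f["intrinsics"],f["extrinsics"])
print(f["intrinsics"].round(1).tolist())
for n,(u0,u1,v0,v1) in dict(small=(255,340,160,242),large=(172,250,160,250)).items():
    Q=P[v0:v1,u0:u1]; I=f["im"][v0:v1,u0:u1].min(-1)
    m=(Q[...,2]>.06)&(Q[...,2]<.1)&(I>120); q=Q[m]
    r=cv2.minAreaRect((q[:,:2]*1000).astype(np.float32)); print(n,m.sum(),np.median(q[:,2]),r,cv2.boxPoints(r).round(0).tolist(), q.mean(0))
print(P[200,120:180:20], P[230,330])
E
```

```text
[[387.4, 0.0, 262.0], [0.0, 387.4, 190.2], [0.0, 0.0, 1.0]]
small 2390 0.07784566172140978 ((495.5186767578125, -177.8966064453125), (95.26726531982422, 120.70600891113281), 38.9302978515625) [[421.0, -161.0], [496.0, -255.0], [570.0, -195.0], [495.0, -101.0]] [ 0.49416117 -0.17719323  0.07794046]
large 3849 0.06988733264388725 ((483.3399658203125, 11.404838562011719), (150.50962829589844, 123.95796966552734), 5.717041492462158) [[402.0, 66.0], [415.0, -58.0], [564.0, -43.0], [552.0, 81.0]] [0.4814377  0.01087647 0.06993963]
[[5.03847244e-01 2.33415729e-01 1.72451533e-03]
 [5.04299598e-01 1.86972271e-01 3.33316122e-04]
 [5.04593944e-01 1.40083216e-01 8.84221132e-05]] [ 0.43648189 -0.25677577  0.00281885]
```

Run:
```python
from h import *
from workcell import ctrl
best=9
for n in("top","side"):
    f=np.load(n+"0.npz"); P=cloud(f["d"],f["intrinsics"],f["extrinsics"])[f["d"]>0]
    P=P[(P[:,2]>.12)&(P[:,2]<.6)&(P[:,1]>-.35)&(P[:,0]>.1)]
    a=np.linspace(-.35,1.2,80); A=.526*np.c_[np.cos(a),np.sin(a)]
    D=np.linalg.norm(P[:,None,:2]-A[None],axis=-1).min(1) if len(P) else np.array([9.]); i=D.argmin(); print(n,len(P),D[i],P[i]); best=min(best,D[i])
h=np.deg2rad(128.6); R=np.pi*np.array([np.cos(h/2),np.sin(h/2),0])
c=np.array([.495,-.1776]); l=np.array([.625,-.783]); s=np.array([.782,.624])
for a,b in((1,1),(-1,-1),(1,-1),(-1,1)):
    print(a,b,c+.048*a*l+.036*b*s, ctrl.ik([*(c+.048*a*l+.036*b*s),.08],R))
if best>.12:
    ctrl.set_gripper(0)
    p=c+.048*l+.036*s
    ctrl.movep([*p,.2],R); print(ctrl.sense()["tool_pos"],ctrl.sense()["time"],ctrl.sense()["force"])
```

```text
top 29288 0.13660283165170012 [0.64091049 0.16814158 0.26339985]
side 40592 0.13740213876798907 [0.64032754 0.17326757 0.38937626]
1 1 [ 0.553152 -0.19272 ] [-3.98288205e-01  3.18865126e-01  1.40605402e+00 -4.44089210e-16
  1.41667351e+00 -2.64278162e+00]
-1 -1 [ 0.436848 -0.16248 ] [-4.35335652e-01 -6.09802500e-03  1.76881784e+00 -4.44089210e-16
  1.37887284e+00 -2.67982907e+00]
1 -1 [ 0.496848 -0.237648] [-0.51319535  0.22584527  1.51776586  0.          1.39798152 -2.75768877]
-1 1 [ 0.493152 -0.117552] [-3.06851918e-01  1.07838919e-01  1.65050720e+00 -4.44089210e-16
  1.38324653e+00 -2.55134534e+00]
[ 0.55336926 -0.19206691  0.20006996] 3.6167 [-0.55191594  0.17033668  0.6970022 ]
```

```bash
cat > press.py <<'E'
from h import *
from workcell import ctrl, viewer
h=np.deg2rad(128.6); R=np.pi*np.array([np.cos(h/2),np.sin(h/2),0])
c=np.array([.495,-.1776]); l=np.array([.625,-.783]); s=np.array([.782,.624])
def press(a,b,F=30,zmin=.062):
    p=c+.048*a*l+.036*b*s
    ctrl.move_straight([*p,.115],v=.15,attitude=R)
    hit=ctrl.move_straight([*p,zmin],v=.03,max_force=F)
    ctrl.hold(.25); t=ctrl.sense(); print(a,b,hit,t["tool_pos"].round(4),t["force"].round(1),round(t["time"],2))
    ctrl.move_straight([*p,.115],v=.15)
E
python3 - <<'E'
from press import *
press(1,1)
im,d=viewer.grab_frame("side"); cv2.imwrite("pics/side1.png",cv2.resize(im[140:280,180:330],None,fx=4,fy=4))
E
```

```text
1 1 True [ 0.5548 -0.1929  0.0721] [-3.   1.7  8.6] 6.01
```

View pics/side1.png

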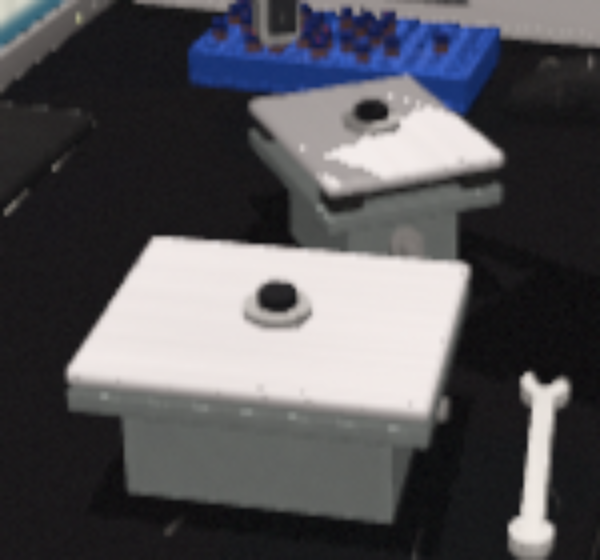

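The lid (crop centre about (375,140)) now leans towards its far corner. The tip stopped at 72 mm, as expected for a corner pressed fully in. I'll press the other three now.

Run:
```python
from press import *
for a,b in((-1,-1),(1,-1),(-1,1)): press(a,b)
p=ctrl.sense()["tool_pos"]; ctrl.move_straight([p[0],p[1],.2],v=.2)
ctrl.movep([.38,-.42,.25],R)
f={n:viewer.grab_frame(n) for n in("side","top")}
im,d=f["side"]; cv2.imwrite("pics/side2.png",cv2.resize(im[140:280,180:330],None,fx=4,fy=4))
im,d=f["top"]; cv2.imwrite("pics/top2.png",im); m=viewer.camera_model("top")
P=cloud(d,m["intrinsics"],m["extrinsics"])
Q=P[160:242,255:340]; I=im[160:242,255:340].min(-1); q=Q[(Q[...,2]>.06)&(Q[...,2]<.079)&(I>100)]
print(len(q),cv2.minAreaRect((q[:,:2]*1000).astype(np.float32)))
A=np.c_[q[:,:2]-c,np.ones(len(q))]; k=np.linalg.lstsq(A,q[:,2],rcond=None)[0]; print("plane",k,"tilt deg",np.rad2deg(np.hypot(*k[:2])))
for a,b in((1,1),(-1,-1),(1,-1),(-1,1)): print(a,b,k@[*(.048*a*l+.036*b*s),1])
print(ctrl.sense()["time"],ctrl.sense()["force"])
```

```text
-1 -1 True [ 0.4364 -0.1627  0.0715] [-4.6  1.6 10.2] 9.07
1 -1 True [ 0.4972 -0.2383  0.0707] [-2.9  1.5  7.5] 11.98
-1 1 True [ 0.4935 -0.1173  0.07  ] [-1.1  1.2  6.5] 15.04Traceback (most recent call last):
  File "<stdin>", line 4, in <module>
workcell.PlanningError: the arm cannot take that pose within its joint ranges
```

Run:
```python
from press import *
q=np.array(ctrl.sense()["q"]); q[0]=-.85; ctrl.movej(q)
f={n:viewer.grab_frame(n) for n in("side","top")}
im,d=f["side"]; cv2.imwrite("pics/side2.png",cv2.resize(im[140:280,180:330],None,fx=4,fy=4))
im,d=f["top"]; cv2.imwrite("pics/top2.png",im); m=viewer.camera_model("top")
P=cloud(d,m["intrinsics"],m["extrinsics"])
Q=P[160:242,255:340]; I=im[160:242,255:340].min(-1); q=Q[(Q[...,2]>.06)&(Q[...,2]<.079)&(I>100)]
print(len(q),cv2.minAreaRect((q[:,:2]*1000).astype(np.float32)))
A=np.c_[q[:,:2]-c,np.ones(len(q))]; k=np.linalg.lstsq(A,q[:,2],rcond=None)[0]; print("plane",k,"tilt deg",np.rad2deg(np.hypot(*k[:2])))
for a,b in((1,1),(-1,-1),(1,-1),(-1,1)): print(a,b,k@[*(.048*a*l+.036*b*s),1])
print(ctrl.sense()["time"],ctrl.sense()["force"])
```

```text
2360 ((495.7095947265625, -178.2100830078125), (95.51677703857422, 120.30584716796875), 38.48786926269531)
plane [ 0.00062492 -0.00169305  0.0698791 ] tilt deg 0.10340183467839031
1 1 0.06994103464140236
-1 -1 0.06981715643477024
1 -1 0.06998191486828724
-1 1 0.06977627620788536
17.2333 [ 0.08315426  0.53483296 -0.04251814]
```

View pics/side2.png

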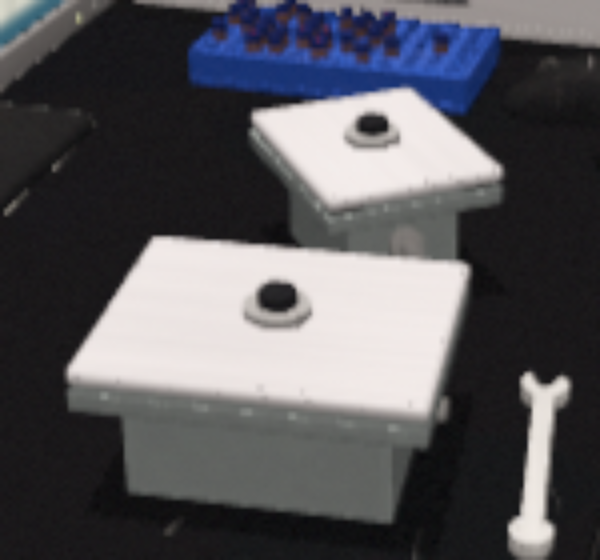

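The lid now sits flat with no visible gap: its top is at 69.9 mm at all four corners and the tilt is 0.1°. The arm is clear, so I'm handing in.

```bash
python3 -c "
from workcell import ctrl
print(ctrl.hand_in(), ctrl.sense()['time'])"
```

```text
the job is handed in; nothing more can be done
the job is handed in; nothing more can be done
```

The smaller box's lid is fully home, and I handed the job in at about 17 s of the 38 s allowed. The interface gives no verdict, so this rests on my own checks.

- **Pressing:** I located both boxes from the top camera's depth image; the fitted sizes matched those given. I then pressed the four corners one at a time with shut fingers, the first two diagonally opposite. Each press stopped on the 30 N force limit, with the tip at 72.1, 71.5, 70.7 and 70.0 mm. After the first press the side picture showed the lid leaning.
- **Last check of the lid:** Its upper face is 69.8–70.0 mm above the bench at all four corners (70 mm is home). The tilt is about 0.1° and its centre moved less than 1 mm from where it started. The side picture shows no gap.
- **Larger box:** By the measured positions the shut fingers stayed about 6–7 cm from it while pressing. I didn't measure contact with it directly.
- **What failed:** One retreat pose was refused because it was outside the joint ranges. Nothing moved on that call, and I swung the base joint clear instead. The arm stood away from everything, with wrist force near zero.

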